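# Close up the pan carrier and lift it level

### The job

On the two-pan carrier one lidded pan has slid outward: slide it back along the carrier, while the carrier still stands on the bench, until it sits flush against the middle wall as its twin does on the other side. Then take the carrier by its black grip, lift it about 10 cm off the bench with both pans aboard, keeping it level, and finish while holding it there steady in the air: do not put it down or let go. Leave the bowl, the jar and the spatula where they are.

Things in the scene. Friction and masses are not known exactly. Their poses are not given: they have to be found in the camera images.
- carrier: Loose dark steel carrier, 0.35 kg, standing on the bench (z = 0); slides if pushed hard. Origin: centre of its underside. Floor 97 (x) x 240 (y) x 4 mm, with a 4 mm lip along each long side, 16 mm high above the bench; inside 93 mm wide. Both ends (y = +-120) are open: pans slide along its y axis. A middle wall at y = 0 parts it; above stands a black grip bar on two uprights.
- carrier_grip (a point): Centre of the carrier's black grip bar: 104 (carrier x) x 12 (carrier y) x 24 mm high, 150 mm above the underside, over the carrier's centre. 80 mm of it is free between two uprights (8 x 6 mm, at x = +-44); open below it down to the wall. Axes as the carrier's.
- carrier_wall (a point): Middle of the top edge of the carrier's middle wall: 6 mm thick (faces at carrier y = +-3 mm), as wide as the inside, top 72 mm above the underside. Axes as the carrier's.
- pan_a: Loose closed white enamel pan, 90 x 90 mm, upright sides, 55 mm high, plus a lid knob 20 mm wide, 15 mm high; the lid stays on. About 0.2 kg. Origin: centre of its underside, z up. Stands on the carrier's floor, 4 mm above the bench. Flush, its centre is 48 mm from the carrier's along carrier y. Either this pan or pan_b has slid out, by 20 to 45 mm, on either side.
- pan_b: The twin of pan_a, same sizes and origin, on the other side of the middle wall.
- bowl: Bystander: loose steel mixing bowl, 200 mm across, 85 mm high, origin at the centre of its underside.
- jar: Bystander: loose clear jar with white lid, 84 mm across, 140 mm high, origin at the centre of its underside.
- spatula: Bystander: loose spatula with white handle, 260 mm long, lying on the bench about along y, beyond the carrier. Origin under it, its own x along its length.
Things that resemble listed ones, but are neither listed nor needed, are in the scene too. Leave any brown look-alike of the pan_a alone. What is shaped like the pan_b but blue is not meant.

How it is judged:
By the outcome, as a careful person would: the job done as asked, in the order asked, and still so for the second after the job is handed in, while the arm keeps its last pose, push and grip.
It also fails if it takes over 53 s, if anything falls off the work surface, if the arm or the gripper's body presses on something with over 40 N, if the wrist force passes 120 N, or if a joint passes its speed limit or range.

### The arm

A 6-joint arm with a two-finger parallel gripper is mounted at the origin on the work surface. World frame = base frame: x ahead of the robot, y to its left, z up, the work surface at z = 0. Lengths are in m, angles in rad, forces in N, time in s.
With the tool pointing down it reaches from about 0.375 to 0.9 m from the base axis. Payload 3.1 kg.
Tool frame: the origin (TCP) lies between the finger pads; the fingertips stand robot.finger_overhang ahead of it and the grasp point (between the pads) lies 3 mm ahead of it (robot.finger_overhang is the distance from the TCP to the fingertips, in m); z points along the fingers, y is the line along which they close (so a half turn about z gives the same grasp; the last joint's range is limited). The gripper opens to 87 mm and grips with 3 to 60 N. Pads are 19 mm wide; open, the fingers measure 117 mm over their backs; the gripper's body (75 mm by 190 mm) begins 51 mm behind the grasp point.
Start: joints at [1.062, 0.527, 1.433, -0, 1.181, -0.178], TCP at [0.203, 0.591, 0.245] pointing down, gripper open.
Joint ranges: [-3.08, 3.08], [-0.75, 2.2], [0.22, 2.44], [-1.43, 4.57], [0, 2.65], [-2.85, 2.85]. Speed limits (rad/s): [2.79, 2.79, 3.14, 3.14, 3.14, 3.14].

### API

Orientations are given as a unit quaternion [x, y, z, w].
In Python, from rig import get_obs, vision, hand_in, nets, robot gives the robot as it stands.
- The arm moves only by the tool apply_moves, never from a script. Its argument "series" is a list of rows, each an object with "offset": the shift along the world's x, y, z in cm, a list of three; "rot": the turn, a rotation vector about the world's x, y, z in degrees, a list of three. A call has 1 to 20 rows; each row is the pose to reach, as a shift and turn from the pose commanded when the call began; what a row does not reach only later rows make up. A row lasts 1/10 s, in which the tool goes at most 50 mm and 8.59 degrees, less where a joint would pass 70% of its speed; a pose out of reach is approached as far as the arm can. A call with a gripper value outside its range is refused whole. "hand" is the opening, from 0 (shut) to 1 (fully open), set as the call begins (left out, the last holds). The fingers move at their own pace and stop on an object; "newtons" is the grip in N (left out, the last holds). Time passes only in rows, so rows that repeat a pose let the fingers close. It gives the time, the measured TCP pose, the force, the opening and the grip force at its end, in the units of the state.
- get_obs(): the state, without advancing time (a new reading comes with each control period).
- vision.camera(name): name is "scene" or "side" or "wrist"; returns the picture (480x640x3 uint8, red, green, blue); there is no depth.
- vision.calibration(name): a dict with "K" (3x3 intrinsics, pixels), "R" (3x3) and "t" (3): a world point X has camera coordinates R X + t. Camera axes: x right, y down, z forward; pixel columns grow to the right and rows downward; lengths in m; the calibration is good to about 2 mm. The wrist camera is an equidistant fisheye: a pixel r from the principal point sees the ray r / f radians off the axis. A picture is of the moment at which its call begins: read the wrist's pose just before it. calibration takes no time and is no camera call; for the wrist camera it gives the pose at the moment of the call.
- hand_in(): hands the job in; it is judged then, once.
Trained networks look in the newest picture that a camera, given by its name, has taken for a name from the list of things; names that differ only in an ending like _2 or _b are one class to them, and where a whole thing is asked for, a point or a joint stands for the part that bears it (a point fixed in the world has none). Each returns a list of dicts, best first, with "conf" (0 to 1); they miss things now and then, are a little off and sometimes report something else, mostly with a low value. They report only what shows in the picture. A call takes as long as a camera call. They do not tell look-alikes from the thing itself.
- nets.search_frame(camera, query): "centre" ([x, y, z] in m, in world coordinates, good to about 4 mm: the middle of the surface that is visible of it).
- nets.spot_point(camera, query): "centre" ([x, y, z] in m, in world coordinates, good to about 4 mm: a listed point, or the origin of a listed thing).
The state is a dict: "time": time; "q": joint angles; "joint_velocities": joint speeds; "joint_torque": joint torques, N m; "position": TCP position; "tool_rot": TCP orientation; "ft_force": force on the tool from outside, world axes, zero at the start; "moment": the same for the moment, N m; "grip_width": finger opening in m; "grip_force": force on a finger pad.
Only numpy, scipy, OpenCV 4.12 (cv2) and the standard library are available. Lean on these libraries where they do the work, as an engineer would, in place of code of your own. Each camera call takes 0.05 s, during which the arm holds its last target. There are 200 camera calls.

## Working session

There is one attempt and no reset: what is moved stays moved. The work goes in short steps, Python scripts to look and compute and a tool call to move; the robot and the scene stay as the last step left them, time stands still between calls to the robot, and variables do not carry over. Pictures are saved under pics/ and viewed, at most 10 in all, crops included, and the job is handed in when it is done.

Besides the shell and the picture viewer there is one more tool, called after "Call:" as a command line: name --argument value ..., lists and objects as JSON in quotes. apply_moves: Moves the arm, as the interface text tells. Its arguments: {"type":"object","properties":{"series":{"type":"array"},"hand":{"type":"number"},"newtons":{"type":"number"}},"required":["series"]}

```bash
mkdir -p pics
python3 - <<'E'
from rig import get_obs, vision, nets, robot
import cv2, numpy as np
o=get_obs(); print({k:np.round(v,3).tolist() for k,v in o.items()}); print(robot.finger_overhang)
for c in ("scene","side"):
    im=vision.camera(c); cv2.imwrite(f"pics/{c}0.png",im[:,:,::-1])
    cal=vision.calibration(c); K,R,t=[np.array(cal[k]) for k in "KRt"]
    for q in ("pan_a","carrier_grip","carrier_wall","carrier","bowl","jar","spatula"):
        for d in nets.spot_point(c,q):
            p=np.array(d["centre"]); u=K@(R@p+t); print(c,q,round(d["conf"],2),p.round(3),(u[:2]/u[2]).round())
E
```

```text
{'time': 0.0, 'q': [1.061, 0.528, 1.434, -0.0, 1.181, -0.178], 'joint_velocities': [0.002, -0.0, -0.002, 0.0, -0.001, 0.001], 'joint_torque': [0.001, -44.004, -17.66, 0.064, 0.058, -0.0], 'position': [0.203, 0.591, 0.244], 'tool_rot': [0.165, 0.986, -0.001, -0.0], 'ft_force': [-0.284, -0.446, -0.221], 'moment': [0.025, 0.047, 0.008], 'grip_force': 0.0, 'grip_width': 0.087}
0.022
scene pan_a 0.97 [ 0.724 -0.103 -0.004] [260. 261.]
scene pan_a 0.85 [0.504 0.034 0.004] [344. 253.]
scene pan_a 0.8 [0.342 0.039 0.   ] [384. 229.]
scene pan_a 0.78 [ 0.545 -0.086  0.003] [310. 234.]
scene pan_a 0.56 [ 0.529 -0.046  0.069] [322. 228.]
scene carrier_grip 0.83 [ 0.528 -0.046  0.152] [323. 212.]
scene carrier_wall 0.71 [ 0.534 -0.047  0.071] [321. 228.]
scene carrier 0.56 [ 0.531 -0.044  0.004] [322. 240.]
scene bowl 0.91 [0.501 0.53  0.003] [462. 380.]
scene jar 0.97 [ 0.53  -0.526 -0.   ] [240. 150.]
scene spatula 0.94 [ 0.803  0.036 -0.004] [264. 308.]
side pan_a 0.91 [0.504 0.036 0.003] [283. 282.]
side pan_a 0.77 [ 0.551 -0.094  0.003] [333. 297.]
side pan_a 0.74 [ 0.726 -0.096 -0.001] [379. 266.]
side pan_a 0.65 [ 0.341  0.036 -0.   ] [233. 315.]
side pan_a 0.33 [ 0.502  0.523 -0.   ] [172. 211.]
side carrier_grip 0.75 [ 0.527 -0.041  0.151] [309. 244.]
side carrier_wall 0.93 [ 0.528 -0.044  0.07 ] [311. 271.]
side carrier 0.9 [ 0.531 -0.042 -0.   ] [312. 292.]
side bowl 0.92 [0.501 0.523 0.   ] [171. 211.]
side jar 0.84 [ 0.531 -0.526  0.   ] [480. 400.]
side spatula 0.77 [0.803 0.03  0.001] [362. 234.]
side spatula 0.21 [ 0.53  -0.041  0.151] [310. 243.]
```

View pics/scene0.png

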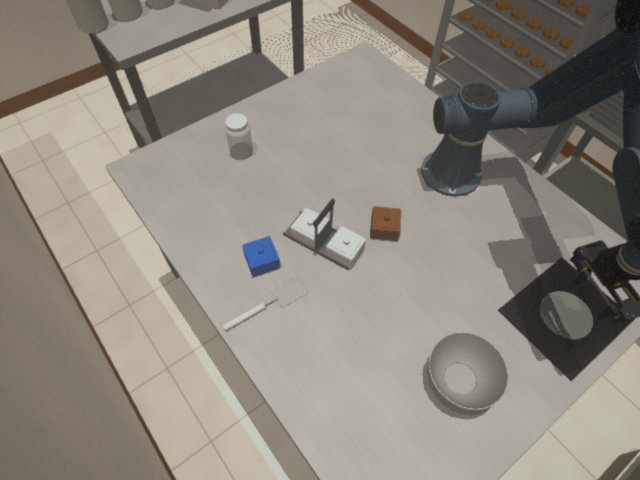

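View pics/side0.png

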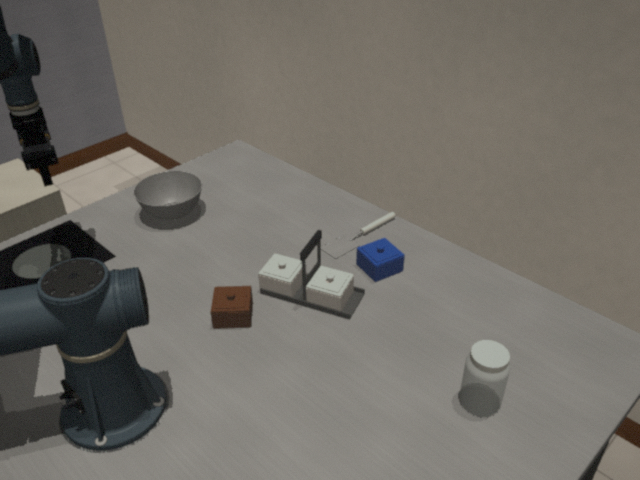

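Pictures: the scene view shows two white pans on a dark carrier, at (345,245) and (308,228), with the black grip at (323,225). The brown pan is at (385,222) and the blue one at (261,255).

Candidates for the slid pan:
- white pan, +y side: scene (345,245)
- white pan, −y side: scene (308,228)
- brown: (385,222), excluded
- blue: (261,255), excluded

The +y white pan is about 82 mm from the carrier centre and its twin about 50 mm, so the +y one has slid out. I'll check this in a close crop with the model overlaid.

```bash
cat > h.py <<'E'
import cv2, numpy as np
from rig import get_obs, vision, nets, robot
def cal(c):
    d=vision.calibration(c); return [np.array(d[k],float) for k in "KRt"]
def proj(c,P,C=None):
    K,R,t=C or cal(c); X=np.asarray(P,float)@R.T+t
    if c=="wrist":
        r=np.hypot(X[:,0],X[:,1]); th=np.arctan2(r,X[:,2]); s=th/np.maximum(r,1e-9)
        X=np.c_[X[:,0]*s,X[:,1]*s,np.ones(len(X))]
    u=X@K.T; return u[:,:2]/u[:,2:]
def c2w(p,cx,cy,yaw):
    p=np.atleast_2d(p); c,s=np.cos(yaw),np.sin(yaw)
    return np.c_[cx+c*p[:,0]-s*p[:,1],cy+s*p[:,0]+c*p[:,1],p[:,2]]
def box(x0,x1,y0,y1,z): return [[x0,y0,z],[x1,y0,z],[x1,y1,z],[x0,y1,z]]
def overlay(c,im,pose,da,db,s,off,C=None):
    for b,col in ((box(-48.5,48.5,-120,120,16),(0,255,0)),(box(-52,52,-6,6,162),(255,0,255)),
                  (box(-45,45,da-45,da+45,59),(0,0,255)),(box(-45,45,-db-45,-db+45,59),(255,128,0))):
        u=(proj(c,c2w(np.array(b)/1000,*pose),C)-off+.5)*s
        cv2.polylines(im,[u.round().astype(int)],True,col,1)
E
python3 - <<'E'
from h import *
outs=[]
for c,(x0,y0) in (("scene",(270,180)),("side",(240,220))):
    im=cv2.imread(f"pics/{c}0.png")[y0:y0+100,x0:x0+130]
    im=cv2.resize(im,None,fx=6,fy=6,interpolation=cv2.INTER_CUBIC)[:,:]
    a=im.copy()
    overlay(c,a,(0.530,-0.043,np.radians(19)),82,48,6,(x0,y0)); outs.append(cv2.resize(a,(600,462))[:300*2])
cv2.imwrite("pics/crop1.png",cv2.resize(np.vstack(outs),(390,600)) if 0 else cv2.resize(np.hstack(outs),(800,308)))
E
```

```text
(no output)
```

View pics/crop1.png

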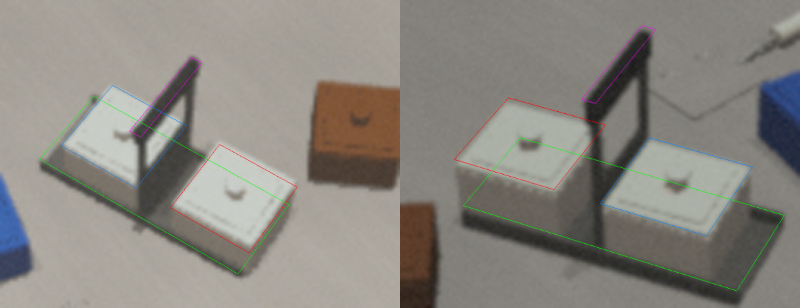

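Call:
apply_moves --series '[{"offset":[28,-48,13],"rot":[0,0,-52]},{"offset":[28,-48,13],"rot":[0,0,-52]},{"offset":[28,-48,13],"rot":[0,0,-52]},{"offset":[28,-48,13],"rot":[0,0,-52]},{"offset":[28,-48,13],"rot":[0,0,-52]},{"offset":[28,-48,13],"rot":[0,0,-52]},{"offset":[28,-48,13],"rot":[0,0,-52]},{"offset":[28,-48,13],"rot":[0,0,-52]},{"offset":[28,-48,13],"rot":[0,0,-52]},{"offset":[28,-48,13],"rot":[0,0,-52]},{"offset":[28,-48,13],"rot":[0,0,-52]},{"offset":[28,-48,13],"rot":[0,0,-52]},{"offset":[28,-48,13],"rot":[0,0,-52]},{"offset":[28,-48,13],"rot":[0,0,-52]},{"offset":[28,-48,13],"rot":[0,0,-52]},{"offset":[28,-48,13],"rot":[0,0,-52]},{"offset":[28,-48,13],"rot":[0,0,-52]},{"offset":[28,-48,13],"rot":[0,0,-52]}]' --hand 0.45

```text
time: 2.6
position: [0.4826, 0.1118, 0.3745]
tool_rot: [0.58, 0.815, -0.0, -0.0]
ft_force: [-0.0, -0.0, 0.2]
grip_width: 0.039
grip_force: 0.0
```

The crop shows the model fitting well. The white +y pan, at (235,190) in the left crop, has a clear gap to the wall, while its twin is flush. Next I'll refine with the wrist camera.

Run:
```python
from h import *
C=cal("wrist"); im=vision.camera("wrist")[:,:,::-1].copy()
cv2.imwrite("pics/wrist_raw.png",im)
for q in ("pan_a","carrier_grip","carrier_wall","carrier"):
    for d in nets.spot_point("wrist",q): print(q,round(d["conf"],2),np.round(d["centre"],3))
np.savez("wc.npz",K=C[0],R=C[1],t=C[2])
a=cv2.resize(im,(800,600),interpolation=cv2.INTER_CUBIC)
overlay("wrist",a,(0.530,-0.043,np.radians(19)),82,48,1.25,(0,0),C); cv2.imwrite("pics/w1.png",a)
```

```text
pan_a 0.7 [0.502 0.032 0.008]
pan_a 0.63 [0.34  0.033 0.005]
pan_a 0.57 [ 0.542 -0.09   0.002]
carrier_grip 0.69 [ 0.528 -0.046  0.153]
carrier 0.94 [ 0.534 -0.044  0.   ]
```

View pics/w1.png

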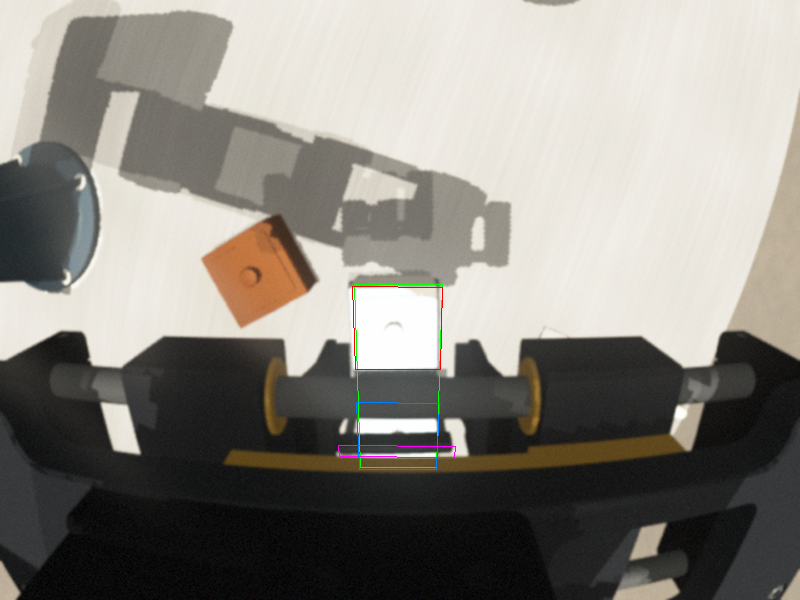

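The wrist view agrees: pan at (395,328), yaw 19° within half a degree, brown pan at (252,275) well clear. Descend outside the slid pan, with the finger spread square to the push.

Call:
apply_moves --series '[{"offset":[-0.7,-0.2,-5],"rot":[0,0,0]},{"offset":[-0.7,-0.2,-10],"rot":[0,0,0]},{"offset":[-0.7,-0.2,-15],"rot":[0,0,0]},{"offset":[-0.7,-0.2,-20],"rot":[0,0,0]},{"offset":[-0.7,-0.2,-24],"rot":[0,0,0]},{"offset":[-0.7,-0.2,-28],"rot":[0,0,0]},{"offset":[-0.7,-0.2,-31],"rot":[0,0,0]},{"offset":[-0.7,-0.2,-32.7],"rot":[0,0,0]},{"offset":[-0.7,-0.2,-32.7],"rot":[0,0,0]},{"offset":[-0.7,-0.2,-32.7],"rot":[0,0,0]},{"offset":[-0.7,-0.2,-32.7],"rot":[0,0,0]}]'

```text
time: 3.95
position: [0.477, 0.1091, 0.0486]
tool_rot: [0.58, 0.814, 0.001, 0.001]
ft_force: [0.0, -0.3, 0.3]
grip_width: 0.039
grip_force: 0.0
```

Call:
apply_moves --series '[{"offset":[0.26,-0.76,0],"rot":[0,0,0]},{"offset":[0.52,-1.51,0],"rot":[0,0,0]},{"offset":[0.65,-1.89,0],"rot":[0,0,0]},{"offset":[0.78,-2.27,0],"rot":[0,0,0]},{"offset":[0.91,-2.65,0],"rot":[0,0,0]},{"offset":[1.04,-3.03,0],"rot":[0,0,0]},{"offset":[1.17,-3.4,0],"rot":[0,0,0]},{"offset":[1.3,-3.78,0],"rot":[0,0,0]},{"offset":[1.43,-4.16,0],"rot":[0,0,0]},{"offset":[1.56,-4.54,0],"rot":[0,0,0]},{"offset":[1.63,-4.73,0],"rot":[0,0,0]},{"offset":[1.63,-4.73,0],"rot":[0,0,0]}]'

```text
time: 5.15
position: [0.4924, 0.0614, 0.0475]
tool_rot: [0.581, 0.814, -0.0, 0.0]
ft_force: [1.1, -0.3, -0.0]
grip_width: 0.0392
grip_force: 0.0
```

```bash
cat > look.py <<'E'
from h import *
import sys
n=sys.argv[1]
o=get_obs(); print(np.round(o["position"],4),np.round(o["ft_force"],2))
outs=[]
for c,(x0,y0) in (("scene",(270,180)),("side",(240,220))):
    im=vision.camera(c)[:,:,::-1].copy(); cv2.imwrite(f"pics/raw_{c}{n}.png",im)
    a=cv2.resize(im[y0:y0+100,x0:x0+130],None,fx=6,fy=6,interpolation=cv2.INTER_CUBIC)
    if len(sys.argv)>2: overlay(c,a,(0.530,-0.043,np.radians(19)),float(sys.argv[2]),48,6,(x0,y0))
    outs.append(a)
    for q in ("pan_a","carrier"):
        for d in nets.spot_point(c,q): print(c,q,round(d["conf"],2),np.round(d["centre"],3))
cv2.imwrite(f"pics/look{n}.png",cv2.resize(np.hstack(outs),(800,308)))
E
python3 look.py 2 54
```

```text
[0.4924 0.0614 0.0475] [ 1.14 -0.31 -0.02]
scene pan_a 0.9 [ 0.726 -0.104 -0.006]
scene pan_a 0.67 [0.507 0.003 0.002]
scene pan_a 0.66 [ 0.542 -0.089  0.003]
scene pan_a 0.61 [ 0.342  0.039 -0.   ]
scene pan_a 0.6 [ 0.531 -0.529 -0.001]
scene carrier 0.72 [ 0.535 -0.044  0.001]
side pan_a 0.73 [ 0.548 -0.089  0.004]
side pan_a 0.7 [ 0.341  0.036 -0.001]
side pan_a 0.69 [0.508 0.011 0.006]
side pan_a 0.62 [ 0.725 -0.098 -0.001]
side carrier 0.96 [ 0.531 -0.043 -0.   ]
```

View pics/look2.png

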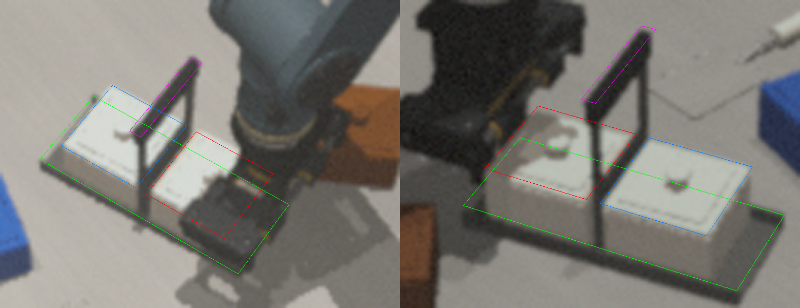

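The pan is now about 55–56 mm out, still with a small gap at the wall, and the carrier hasn't moved. Continue in small steps, watching the force.

Call:
apply_moves --series '[{"offset":[0.07,-0.19,0],"rot":[0,0,0]},{"offset":[0.13,-0.38,0],"rot":[0,0,0]},{"offset":[0.2,-0.57,0],"rot":[0,0,0]},{"offset":[0.23,-0.66,0],"rot":[0,0,0]},{"offset":[0.23,-0.66,0],"rot":[0,0,0]}]'

```text
time: 5.95
position: [0.4944, 0.0552, 0.0475]
tool_rot: [0.58, 0.814, -0.0, -0.0]
ft_force: [0.1, 1.2, 0.3]
grip_width: 0.039
grip_force: 0.8
```

Call:
apply_moves --series '[{"offset":[0.03,-0.09,0],"rot":[0,0,0]},{"offset":[0.03,-0.09,0],"rot":[0,0,0]},{"offset":[0.03,-0.09,0],"rot":[0,0,0]}]'

```text
time: 6.25
position: [0.4945, 0.0545, 0.0475]
tool_rot: [0.58, 0.814, -0.0, -0.0]
ft_force: [-0.5, 3.0, 1.0]
grip_width: 0.0394
grip_force: 1.7
```

```bash
python3 look.py 3 48
```

```text
[0.4945 0.0545 0.0475] [-0.55  2.96  0.99]
scene pan_a 0.94 [ 0.341  0.038 -0.   ]
scene pan_a 0.91 [ 0.547 -0.087  0.004]
scene pan_a 0.83 [ 0.728 -0.102 -0.006]
scene pan_a 0.71 [ 0.513 -0.     0.004]
scene carrier 0.89 [ 0.531 -0.046 -0.   ]
side pan_a 0.73 [0.342 0.037 0.   ]
side pan_a 0.72 [0.512 0.005 0.006]
side pan_a 0.64 [ 0.549 -0.087  0.002]
side pan_a 0.64 [ 0.722 -0.096 -0.002]
side carrier 0.84 [ 0.534 -0.045 -0.004]
side carrier 0.41 [0.514 0.001 0.006]
```

View pics/look3.png

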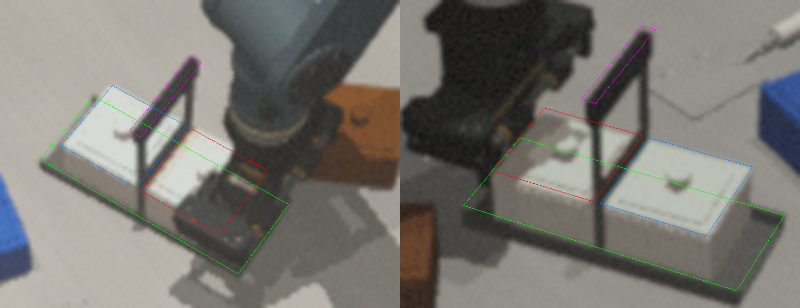

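Call:
apply_moves --series '[{"offset":[0.03,-0.09,0],"rot":[0,0,0]},{"offset":[0.03,-0.09,0],"rot":[0,0,0]},{"offset":[0.03,-0.09,0],"rot":[0,0,0]}]'

```text
time: 6.85
position: [0.4953, 0.0533, 0.0475]
tool_rot: [0.58, 0.814, 0.0, 0.0]
ft_force: [-1.0, 2.1, 1.5]
grip_width: 0.0392
grip_force: 1.4
```

Call:
apply_moves --series '[{"offset":[0.03,-0.09,0],"rot":[0,0,0]},{"offset":[0.03,-0.09,0],"rot":[0,0,0]},{"offset":[0.03,-0.09,0],"rot":[0,0,0]}]'

```text
time: 7.15
position: [0.4957, 0.0523, 0.0475]
tool_rot: [0.58, 0.814, 0.0, 0.0]
ft_force: [-0.9, 2.6, 0.7]
grip_width: 0.0389
grip_force: 1.1
```

Force levels off at about 2.8 N: the pan is against the wall and the carrier is just starting to creep. Back off and check.

Call:
apply_moves --series '[{"offset":[-0.2,0.6,0],"rot":[0,0,0]},{"offset":[-0.8,2.4,0],"rot":[0,0,0]},{"offset":[-1,3,5],"rot":[0,0,0]},{"offset":[-1.5,4.5,10],"rot":[0,0,0]},{"offset":[-2,6,14],"rot":[0,0,0]},{"offset":[-2.6,7.5,18],"rot":[0,0,0]},{"offset":[-3,9,22],"rot":[0,0,0]},{"offset":[-3.6,10.4,26],"rot":[0,0,0]},{"offset":[-3.6,10.4,28],"rot":[0,0,0]},{"offset":[-3.6,10.4,28],"rot":[0,0,0]},{"offset":[-3.6,10.4,28],"rot":[0,0,0]},{"offset":[-3.6,10.4,28],"rot":[0,0,0]}]' --hand 0.6

```text
time: 8.35
position: [0.4585, 0.1561, 0.3259]
tool_rot: [0.581, 0.814, -0.001, -0.001]
ft_force: [0.8, 0.2, -0.4]
grip_width: 0.0525
grip_force: 0.0
```

```bash
python3 look.py 4
python3 - <<'E'
from h import *
C=cal("wrist"); im=vision.camera("wrist")[:,:,::-1].copy()
for q in ("pan_a","carrier_grip","carrier_wall","carrier"):
    for d in nets.spot_point("wrist",q): print(q,round(d["conf"],2),np.round(d["centre"],3))
for c in ("scene","side"):
    vision.camera(c)
    for q in ("carrier_grip","carrier_wall"):
        for d in nets.spot_point(c,q)[:1]: print(c,q,round(d["conf"],2),np.round(d["centre"],3))
ctr=proj("wrist",[[0.520,-0.01,0.06]],C)[0]; print(ctr)
x0=int(np.clip(ctr[0]-130,0,380)); y0=int(np.clip(ctr[1]-75,0,330))
a=cv2.resize(im[y0:y0+150,x0:x0+260],None,fx=3,fy=3,interpolation=cv2.INTER_CUBIC)
b=a.copy(); overlay("wrist",b,(0.530,-0.044,np.radians(19)),48,48,3,(x0,y0),C)
L=cv2.resize(cv2.imread("pics/look4.png"),(780,300))
cv2.imwrite("pics/w4.png",np.vstack([L,cv2.resize(np.hstack([a,b]),(780,225))]))
E
```

```text
[0.4585 0.1561 0.3259] [ 0.77  0.17 -0.4 ]
scene pan_a 0.92 [ 0.543 -0.09   0.003]
scene pan_a 0.9 [ 0.727 -0.101 -0.001]
scene pan_a 0.74 [0.343 0.037 0.002]
scene pan_a 0.68 [ 0.511 -0.001  0.003]
scene carrier 0.58 [ 0.534 -0.049  0.003]
scene carrier 0.19 [0.504 0.527 0.002]
side pan_a 0.91 [ 0.545 -0.095  0.002]
side pan_a 0.86 [ 0.724 -0.097  0.   ]
side pan_a 0.72 [ 0.513 -0.001  0.004]
side pan_a 0.7 [ 0.344  0.037 -0.   ]
side carrier 0.38 [0.802 0.031 0.001]
pan_a 0.74 [0.343 0.036 0.004]
scene carrier_grip 0.39 [ 0.53  -0.046  0.073]
scene carrier_wall 0.92 [ 0.53  -0.049  0.071]
side carrier_grip 0.57 [ 0.528 -0.043  0.152]
side carrier_wall 0.65 [ 0.528 -0.047  0.07 ]
[324.58213495 347.7179264 ]
```

View pics/w4.png

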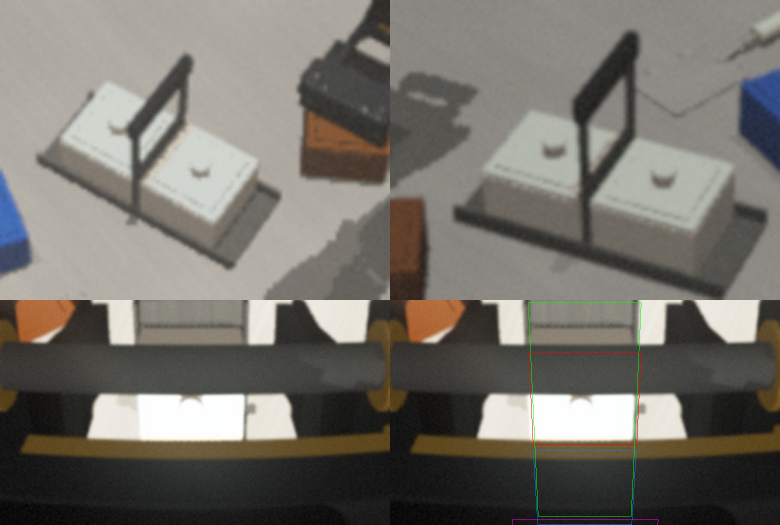

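Flush: the pan centres are 96.5 mm apart (96 expected), there is no gap at the wall in either view, and equal floor shows at both ends. Carrier centre is about (0.529, −0.046). Next, turn and hover over the grip.

Call:
apply_moves --series '[{"offset":[7.05,-20.2,-5],"rot":[0,0,-45]},{"offset":[7.05,-20.2,-5],"rot":[0,0,-45]},{"offset":[7.05,-20.2,-5],"rot":[0,0,-45]},{"offset":[7.05,-20.2,-5],"rot":[0,0,-45]},{"offset":[7.05,-20.2,-5],"rot":[0,0,-45]},{"offset":[7.05,-20.2,-5],"rot":[0,0,-90]},{"offset":[7.05,-20.2,-5],"rot":[0,0,-90]},{"offset":[7.05,-20.2,-5],"rot":[0,0,-90]},{"offset":[7.05,-20.2,-5],"rot":[0,0,-90]},{"offset":[7.05,-20.2,-5],"rot":[0,0,-90]},{"offset":[7.05,-20.2,-5],"rot":[0,0,-90]},{"offset":[7.05,-20.2,-5],"rot":[0,0,-90]},{"offset":[7.05,-20.2,-5],"rot":[0,0,-90]},{"offset":[7.05,-20.2,-5],"rot":[0,0,-90]}]' --hand 0.8

```text
time: 10.6
position: [0.53, -0.0455, 0.2776]
tool_rot: [0.986, 0.166, 0.0, 0.0]
ft_force: [0.4, -0.5, -0.0]
grip_width: 0.0694
grip_force: 0.0
```

Run:
```python
from h import *
o=get_obs(); print(np.round(o["position"],4),np.round(o["tool_rot"],3),o["grip_width"])
C=cal("wrist"); im=vision.camera("wrist")[:,:,::-1].copy()
for q in ("carrier_grip","carrier_wall"):
    for d in nets.spot_point("wrist",q)[:2]: print(q,round(d["conf"],2),np.round(d["centre"],3))
for c in ("scene","side"):
    vision.camera(c)
    for q in ("carrier_grip","carrier_wall"):
        for d in nets.spot_point(c,q)[:1]: print(c,q,round(d["conf"],2),np.round(d["centre"],3))
a=cv2.resize(im,(800,600)); overlay("wrist",a,(0.529,-0.0455,np.radians(19.2)),48,48,1.25,(0,0),C); cv2.imwrite("pics/w5.png",a)
```

```text
[ 0.53   -0.0455  0.2776] [0.986 0.166 0.    0.   ] 0.06942039339475954
carrier_grip 0.72 [ 0.53  -0.049  0.152]
scene carrier_grip 0.87 [ 0.531 -0.048  0.152]
scene carrier_wall 0.6 [ 0.53  -0.046  0.069]
side carrier_grip 0.81 [ 0.533 -0.043  0.15 ]
side carrier_wall 0.86 [ 0.526 -0.048  0.072]
```

View pics/w5.png

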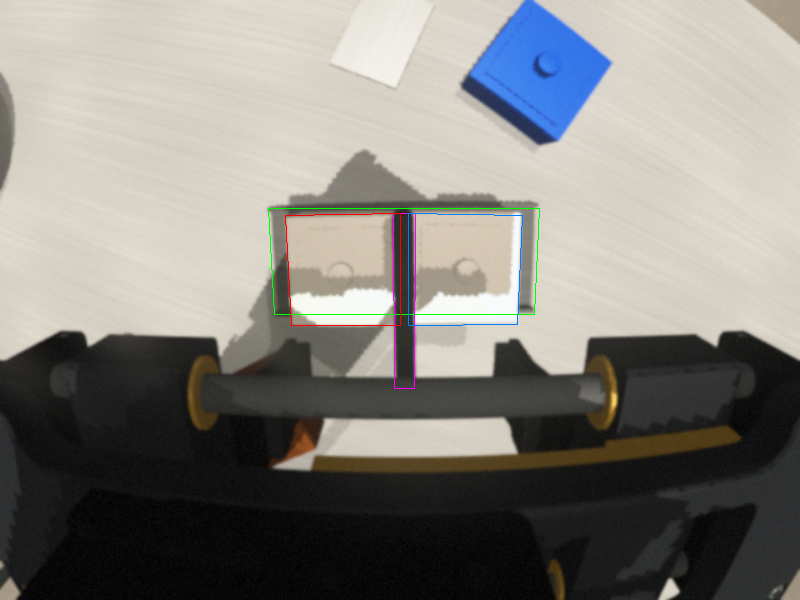

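The wrist view shows the grip bar (404,300) centred between the fingers, and both pans touching the wall to match the model. Descend and grip.

Call:
apply_moves --series '[{"offset":[-0.1,0,-4],"rot":[0,0,0]},{"offset":[-0.1,0,-7],"rot":[0,0,0]},{"offset":[-0.1,0,-9.5],"rot":[0,0,0]},{"offset":[-0.1,0,-11.5],"rot":[0,0,0]},{"offset":[-0.1,0,-12.4],"rot":[0,0,0]},{"offset":[-0.1,0,-12.4],"rot":[0,0,0]},{"offset":[-0.1,0,-12.4],"rot":[0,0,0]},{"offset":[-0.1,0,-12.4],"rot":[0,0,0]}]'

```text
time: 11.85
position: [0.5299, -0.0457, 0.1547]
tool_rot: [0.986, 0.165, 0.001, 0.001]
ft_force: [0.0, -0.2, -0.1]
grip_width: 0.0693
grip_force: 0.0
```

Call:
apply_moves --series '[{"offset":[0,0,0],"rot":[0,0,0]},{"offset":[0,0,0],"rot":[0,0,0]},{"offset":[0,0,0],"rot":[0,0,0]},{"offset":[0,0,0],"rot":[0,0,0]},{"offset":[0,0,0],"rot":[0,0,0]},{"offset":[0,0,0],"rot":[0,0,0]},{"offset":[0,0,0],"rot":[0,0,0]},{"offset":[0,0,0],"rot":[0,0,0]},{"offset":[0,0,0],"rot":[0,0,0]},{"offset":[0,0,0],"rot":[0,0,0]},{"offset":[0,0,0],"rot":[0,0,0]},{"offset":[0,0,0],"rot":[0,0,0]}]' --hand 0 --newtons 38

```text
time: 13.05
position: [0.5291, -0.0458, 0.1535]
tool_rot: [0.986, 0.165, 0.0, 0.0]
ft_force: [0.0, -1.8, -1.7]
grip_width: 0.0114
grip_force: 37.9
```

Gripped: 11.4 mm opening on the 12 mm bar, at 38 N. Lift gently.

Call:
apply_moves --series '[{"offset":[0,0,0.3],"rot":[0,0,0]},{"offset":[0,0,0.8],"rot":[0,0,0]},{"offset":[0,0,1.5],"rot":[0,0,0]},{"offset":[0,0,2.3],"rot":[0,0,0]},{"offset":[0,0,3.1],"rot":[0,0,0]},{"offset":[0,0,3.9],"rot":[0,0,0]},{"offset":[0,0,4.7],"rot":[0,0,0]},{"offset":[0,0,5.5],"rot":[0,0,0]},{"offset":[0,0,6.3],"rot":[0,0,0]},{"offset":[0,0,7.1],"rot":[0,0,0]},{"offset":[0,0,7.9],"rot":[0,0,0]},{"offset":[0,0,8.7],"rot":[0,0,0]},{"offset":[0,0,9.3],"rot":[0,0,0]},{"offset":[0,0,9.7],"rot":[0,0,0]},{"offset":[0,0,10],"rot":[0,0,0]},{"offset":[0,0,10],"rot":[0,0,0]},{"offset":[0,0,10],"rot":[0,0,0]},{"offset":[0,0,10],"rot":[0,0,0]},{"offset":[0,0,10],"rot":[0,0,0]},{"offset":[0,0,10],"rot":[0,0,0]}]'

```text
time: 15.05
position: [0.5288, -0.0455, 0.2533]
tool_rot: [0.986, 0.165, -0.0, -0.0]
ft_force: [0.4, 0.6, -6.9]
grip_width: 0.0118
grip_force: 38.0
```

Run:
```python
from h import *
o=get_obs(); print({k:np.round(o[k],4).tolist() for k in("time","position","tool_rot","ft_force","moment","grip_width","grip_force")})
outs=[]
for c in ("scene","side"):
    im=vision.camera(c)[:,:,::-1].copy()
    for q in ("carrier","pan_a","carrier_wall","bowl","jar","spatula"):
        for d in nets.spot_point(c,q): print(c,q,round(d["conf"],2),np.round(d["centre"],3))
    x,y=proj(c,[[0.529,-0.045,0.15]])[0].astype(int)
    outs.append(cv2.resize(im[y-65:y+65,x-80:x+80],(400,325),interpolation=cv2.INTER_CUBIC))
cv2.imwrite("pics/end.png",np.hstack(outs))
```

```text
{'time': 15.05, 'position': [0.5288, -0.0455, 0.2533], 'tool_rot': [0.9862, 0.1655, -0.0003, -0.0001], 'ft_force': [0.3677, 0.6277, -6.8703], 'moment': [-0.0793, 0.1496, -0.0049], 'grip_width': 0.0118, 'grip_force': 37.9563}
scene carrier 0.6 [ 0.533 -0.043  0.101]
scene pan_a 0.94 [ 0.341  0.041 -0.   ]
scene pan_a 0.94 [ 0.724 -0.103 -0.004]
scene pan_a 0.92 [0.513 0.003 0.104]
scene pan_a 0.77 [ 0.543 -0.087  0.103]
scene pan_a 0.21 [ 0.533 -0.045  0.17 ]
scene carrier_wall 0.81 [ 0.53  -0.048  0.17 ]
scene carrier_wall 0.23 [ 0.531 -0.046  0.1  ]
scene bowl 0.68 [0.5   0.527 0.003]
scene jar 0.92 [ 0.528 -0.526 -0.   ]
scene jar 0.7 [ 0.529 -0.047  0.102]
scene spatula 0.7 [0.803 0.037 0.   ]
side carrier 0.64 [ 0.531 -0.043  0.102]
side carrier 0.2 [ 0.551 -0.092  0.101]
side pan_a 0.83 [ 0.548 -0.091  0.1  ]
side pan_a 0.68 [ 0.342  0.036 -0.   ]
side pan_a 0.62 [ 0.724 -0.098  0.   ]
side pan_a 0.55 [0.515 0.003 0.106]
side carrier_wall 0.84 [ 0.525 -0.046  0.172]
side bowl 0.79 [ 0.506  0.525 -0.002]
side jar 0.72 [ 0.532 -0.526 -0.   ]
side spatula 0.66 [0.804 0.035 0.001]
side spatula 0.65 [ 0.532 -0.043  0.1  ]
```

View pics/end.png

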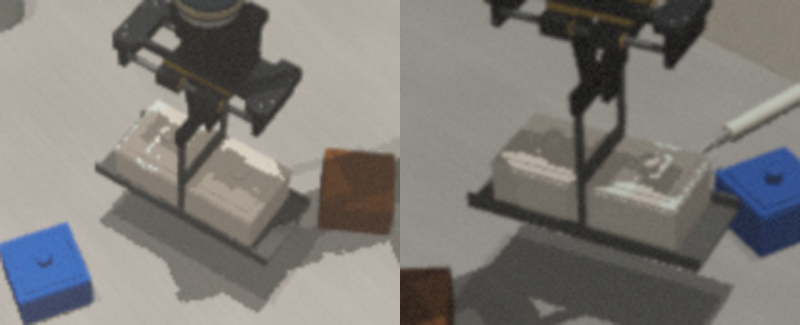

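The end view shows the carrier about 10 cm up and level, with both pans aboard and flush; the bystanders have not moved.

```bash
python3 -c "
from rig import hand_in; print(hand_in())"
```

```text
the job is handed in; nothing more can be done
None
```

The slid pan is back flush against the middle wall, and the arm is holding the carrier level about 10 cm above the bench with both pans aboard; the job is handed in, but no verdict came back.

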